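# Snap the terminal covers shut and lift the housing out of its nest

## Task

While the terminal housing sits in its nest, press both of its hinged terminal covers down until they snap shut. Then lift the housing out of the nest, keeping it level all the way and leaving the things around it alone, and hold it still and level with its underside at least 10 cm above the nest plate so it can be inspected; finish while still holding it there.

Things in the scene. Friction and masses are not known exactly. Their poses are not given: they have to be found in the camera images.
- housing_center (a point): centre of the grey plastic terminal housing (loose, about 0.33 kg; it stands in the nest), 32 mm above its underside. Its x axis runs across the housing, y along it, z up. The base is 54 mm (x) by 140 mm (y) by 33 mm high; on its middle stands a raised block 54 mm (x) by 46 mm (y) whose top is 64 mm above the underside (32 mm above this point). The block's two flat sides facing +x and -x are free and can be gripped; the covers lie beyond the block at +y and -y.
- cover_a_edge (a point): point on top of the cover at the housing's +y end, on its centre line, 36 mm from the hinge and 14 mm short of the free end; it moves with the cover. The cover is a 52 mm (x) wide, 50 mm long, 3 mm thick white plastic flap hinged beside the raised block (hinge line 24.5 mm towards +y from the housing centre and 2 mm above it). When shut, this point lies 60.5 mm towards +y from the housing centre and 5 mm above it.
- cover_b_edge (a point): the same point on the equal cover at the housing's -y end (when shut, 60.5 mm towards -y from the housing centre and 5 mm above it)
- cover_a (a joint): opening angle of the cover at +y (rad): 0 = lying shut, larger = swung up towards the raised block, at most 1.1. It stays at whatever angle it is left at, and below about 0.12 a nib on its lip must be pushed past a stiff bump (about 5 N at the free end, 7 to 8 N at cover_a_edge; the housing takes 15 N without harm); from there it snaps to 0 and is held.
- cover_b (a joint): opening angle of the cover at -y (rad), as for cover_a
- nest_top (a point): centre of the top face of the fixed aluminium nest plate, 100 mm (x) by 190 mm (y) by 10 mm thick, lying on the bench. The housing stands on it, lined up with it, between eight upright steel dowels of 8 mm diameter (10 to 12 mm high) at its ends and corners, with 2 mm play; no dowels beside the raised block.
- heatsink_1: loose grey finned heat sink, 30 x 50 x 26 mm, beyond the nest on the bench; origin at the centre of its underside. To be left alone.
- trafo_1: loose small transformer, 36 x 34 x 25 mm, beyond the nest; origin at the centre of its underside. To be left alone.
- solder_reel: loose reel, 54 mm in diameter and 43 mm high, to the left of the nest; origin at the centre of its underside. To be left alone.
Mind the look-alikes: they are no part of the job. Of the things shaped like the part that bears nest_top, the aluminium one is meant.

How it is judged:
On the way, in this order (a step that is already met when the one before it is completed fails the run):
1. both covers are snapped shut while the housing stands in its nest (value of joint each of cover_a, cover_b below 0.04 rad and z of housing_center in the frame of nest_top below 0.036 m), for 0.3 s.
2. the housing is lifted clear of the nest in the gripper, covers shut (z of housing_center in the frame of nest_top above 0.082 m and contact force between housing and the fingers above 1 N and value of joint each of cover_a, cover_b below 0.04 rad), for 0.2 s.
At the end, for the whole second after the job is handed in: The housing is held in the gripper's fingers, off the nest, its underside at least 96 mm above the nest plate, tilted less than 0.12 rad, moving slower than 2 cm/s and 0.15 rad/s, both covers within 0.04 rad of shut (z of housing_center in the frame of nest_top above 0.128 m and angle between housing_center's own z axis and vertical below 0.12 rad and value of joint each of cover_a, cover_b below 0.04 rad and linear speed of housing below 0.02 m/s and angular speed of housing below 0.15 rad/s and contact force between housing and the fingers above 1 N and contact force between housing and nest below 0.05 N); the arm keeps its last pose, push and grip.
It fails at once if the housing is tipped by more than 0.3 rad (angle between housing_center's own z axis and vertical above 0.3 rad).
It fails at once if the heat sink, transformer or reel is pushed more than 2 cm (distance of any of heatsink_1, trafo_1, solder_reel from where it was at the start of the episode above 0.02 m).
It also fails if it takes over 43 s, if anything falls off the work surface, if the arm or the gripper's body presses on something with over 40 N, if the wrist force passes 120 N, or if a joint passes its speed limit or range.

## Robot

A 6-joint arm with a two-finger parallel gripper is mounted at the origin on a cart in front of the work surface, level with it; the furniture and walls round the work are solid. World frame = base frame: x ahead of the robot, y to its left, z up, the work surface at z = 0. Lengths are in m, angles in rad, forces in N, time in s.
With the tool pointing down it reaches from about 0.35 to 0.775 m from the base axis. Payload 7.3 kg.
Tool frame: the origin (TCP) lies between the finger pads; the fingertips stand ahead of it and the grasp point (between the pads) lies 6 mm ahead of it (robot.tip_extent is the x of the fingertips in the tool frame, in m); x points along the fingers, z is the direction in which the jaws open and shut, and the axes are right-handed (so a half turn about x gives the same grasp; the last joint's range is limited). The gripper opens to 92 mm and grips with 3 to 60 N. Pads are 19 mm wide; open, the fingers measure 130 mm over their backs; the gripper's body (75 mm by 190 mm) begins 47 mm behind the grasp point.
Start: joints at [-1.408, 0.342, 1.524, -0, 1.275, -0.146], TCP at [0.16, -0.5, 0.252] pointing down, gripper open.
Joint ranges: [-2.53, 2.53], [-0.77, 2.02], [0.04, 2.7], [-1, 4.14], [0.28, 2.66], [-3.11, 3.11]. Speed limits (rad/s): [2.57, 2.57, 3.14, 3.14, 3.14, 3.14].

## Interface

Orientations are given as [roll, pitch, yaw] about the fixed x, y, z axes, in that order (R = Rz(yaw) Ry(pitch) Rx(roll)).
In Python, from cell import robot gives the robot as it stands. The module is installed in compiled form; this text tells all that it offers.
- The arm moves only by the shell command python3 -m creep 'ROWS' [FORCE]. ROWS is JSON, a list of rows, each an object with "translation": the shift along the tool's x, y, z in m, a list of three; "twist": the turn, a rotation vector about the tool's x, y, z in rad, a list of three; "hand": the opening in per cent of the stroke, from 0 (shut) to 100 (fully open). A call has 1 to 5 rows; each row is the pose to reach, as a shift and turn from the pose measured when the call began, along the tool's axes at that moment; what a row does not reach only later rows make up. A row lasts 1/10 s, in which the tool goes at most 50 mm and 8.59 degrees, less where a joint would pass 70% of its speed; a pose out of reach is approached as far as the arm can. A call with a gripper value outside its range is refused whole. The fingers move at their own pace and stop on an object; FORCE is the grip in N (left out, the last holds). Time passes only in rows, so rows that repeat a pose let the fingers close. It gives the time, the measured TCP pose, the force and the opening at its end, in the units of the state.
- robot.observe(): the state, without advancing time (a new reading comes with each control period).
- robot.read_camera(name): name is "scene" or "top" or "wrist"; returns the picture (420x560x3 uint8, blue, green, red); there is no depth.
- robot.calibration(name): a dict with "intrinsics" (3x3 intrinsics, pixels), "cam_to_world" (4x4, takes a point from camera to world coordinates); the wrist camera has in their place "mount" (4x4, takes a point from camera to tool coordinates, whose origin is the TCP and whose axes are the tool frame's). Camera axes: x right, y up, looking along -z (the intrinsics and any distortion apply to the point x, -y, -z); pixel columns grow to the right and rows downward; lengths in m; the calibration is good to about 2 mm. A picture is of the moment at which its call begins: read the wrist's pose just before it. calibration takes no time and is no camera call.
- robot.hand_in(): hands the job in, once; it reports no verdict.
The state is a dict: "time": time; "qpos": joint angles; "qvel": joint speeds; "joint_efforts": joint torques, N m; "tool_pos": TCP position; "tool_rot": TCP orientation; "contact_force": force on the tool from outside, world axes, zero at the start; "torque": the same for the moment, N m; "opening": finger opening in m.
Only numpy, scipy, OpenCV 4.12 (cv2) and the standard library are available. Lean on these libraries where they do the work, as an engineer would, in place of code of your own. Each camera call takes 0.05 s, during which the arm holds its last target. There are 200 camera calls.

## Working session

There is one attempt and no reset: what is moved stays moved. The work goes in short steps, Python scripts to look and compute and a shell command to move; the robot and the scene stay as the last step left them, time stands still between calls to the robot, and variables do not carry over. Pictures are saved under pics/ and viewed, about 8 in all and at most 12, crops included, and the job is handed in when it is done.

```bash
mkdir -p pics; python3 - <<'E'
from cell import robot
import cv2,numpy as np
for n in("scene","top"):
    im=robot.read_camera(n);cv2.imwrite(f"pics/{n}0.png",im)
    c=robot.calibration(n);print(n,{k:np.round(v,4).tolist() if not isinstance(v,str) else v for k,v in c.items()})
print({k:np.round(v,4).tolist() for k,v in robot.calibration("wrist").items()},robot.tip_extent)
print(robot.observe())
E
```

```text
scene {'intrinsics': [[408.5769, 0.0, 275.2236], [0.0, 408.5769, 212.2567], [0.0, 0.0, 1.0]], 'cam_to_world': [[-0.4479, 0.4837, -0.7519, -0.0684], [-0.894, -0.2538, 0.3692, 0.6858], [-0.0122, 0.8376, 0.5461, 0.5063], [0.0, 0.0, 0.0, 1.0]]}
top {'intrinsics': [[438.284, 0.0, 281.4852], [0.0, 438.284, 211.7005], [0.0, 0.0, 1.0]], 'cam_to_world': [[-0.0119, 0.9986, -0.0522, 0.4963], [-0.9999, -0.0122, -0.0056, 0.3603], [-0.0062, 0.0521, 0.9986, 0.9192], [0.0, 0.0, 0.0, 1.0]]}
{'intrinsics': [[369.384, 0.0, 275.9526], [0.0, 369.384, 209.3974], [0.0, 0.0, 1.0]], 'mount': [[-0.001, 0.2833, -0.959, -0.133], [-0.0005, 0.959, 0.2833, 0.0769], [1.0, 0.0008, -0.0008, -0.001], [0.0, 0.0, 0.0, 1.0]]} 0.025
{'time': 0.1, 'qpos': array([-1.40799401e+00,  3.42666750e-01,  1.52490217e+00,  5.33036688e-06,
        1.27541746e+00, -1.46009768e-01]), 'qvel': array([-0.00028514, -0.00129099, -0.00367029,  0.00168945,  0.00114116,
        0.00067094]), 'joint_efforts': array([ 3.10841700e-03, -4.32001948e+01, -2.44695067e+01,  7.18263374e-02,
        5.25712583e-02, -2.58264731e-05]), 'tool_pos': array([ 0.15952623, -0.49983505,  0.25111408]), 'tool_rot': array([2.99192553, 1.5694026 , 1.72993974]), 'contact_force': array([ 0.7752368 ,  0.59016415, -0.14290639]), 'torque': array([-0.01842701,  0.01008592,  0.02274723]), 'opening': 0.09215295939559921}
```

View pics/top0.png

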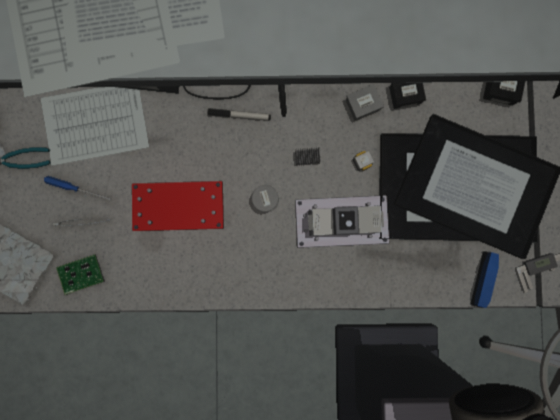

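View pics/scene0.png

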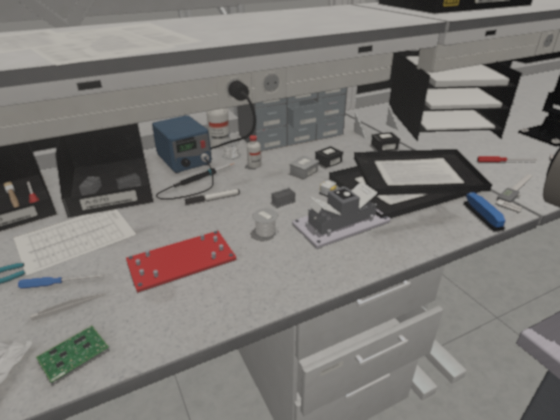

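The top view shows the aluminium nest with the housing at about (342,222) and the red look-alike at (178,206). The reel is at (264,198), the heat sink at (307,157) and the transformer at (364,160). Next I'll locate the plate precisely.

```bash
cat > h.py <<'E'
from cell import robot
import cv2,numpy as np
from scipy.spatial.transform import Rotation as R
def ray(n,uv,z):
    c=robot.calibration(n);K=c["intrinsics"]
    if n=="wrist":
        o=robot.observe();T=np.eye(4);T[:3,:3]=R.from_euler("xyz",o["tool_rot"]).as_matrix();T[:3,3]=o["tool_pos"];M=T@np.array(c["mount"])
    else: M=np.array(c["cam_to_world"])
    d=np.linalg.inv(K)@[uv[0],uv[1],1];d=M[:3,:3]@[d[0],-d[1],-d[2]];p=M[:3,3]
    return p+d*(z-p[2])/d[2]
E
python3 - <<'E'
from h import *
im=cv2.imread("pics/top0.png")
g=im.min(2)
m=((g>125)*255).astype(np.uint8);k=np.zeros_like(m);k[190:255,285:395]=1;m*=k
n,l,s,_=cv2.connectedComponentsWithStats(m);print(s)
ys,xs=np.nonzero(m);r=cv2.minAreaRect(np.c_[xs,ys].astype(np.float32));print(r)
b=cv2.boxPoints(r);P=np.array([ray("top",q,.01) for q in b]);print(P.round(4),P.mean(0))
for a,b_ in((0,1),(1,2)):d=P[b_]-P[a];print(np.linalg.norm(d),np.arctan2(d[1],d[0]))
print("block",ray("top",(345,220),.074))
for q in((264,198),(307,157),(364,160)):print(ray("top",q,.02))
s=cv2.imread("pics/scene0.png")
a=cv2.resize(im[180:260,270:410],None,fx=5,fy=5,interpolation=2)[:300,:]
A=cv2.resize(im[185:260,280:400],(480,300),interpolation=2)
S=cv2.resize(s[170:250,280:400],(450,300),interpolation=2)
v=np.zeros((600,480,3),np.uint8);v[:300]=A;v[300:,:450]=S
cv2.imwrite("pics/c1.png",cv2.convertScaleAbs(v,alpha=1.3))
E
```

```text
[[     0      0    560    420 233459]
 [   297    197     86     49   1252]
 [   381    201      7     37    130]
 [   313    209     18     25    341]
 [   380    211      1      3      3]
 [   347    222      4      4     14]
 [   374    226      1      1      1]]
((341.75775146484375, 221.17010498046875), (45.72551345825195, 89.58930969238281), 87.39744567871094)
[[0.567  0.335  0.01  ]
 [0.5732 0.1489 0.01  ]
 [0.4785 0.1469 0.01  ]
 [0.4723 0.332  0.01  ]] [0.5227405  0.24070683 0.01      ]
0.18615998420985677 -1.5376456099940103
0.09476662822249725 -3.120627275593925
block [0.52293867 0.24280235 0.074     ]
[0.57195698 0.40098861 0.02      ]
[0.65586104 0.31124138 0.02      ]
[0.64808597 0.19368671 0.02      ]
```

View pics/c1.png

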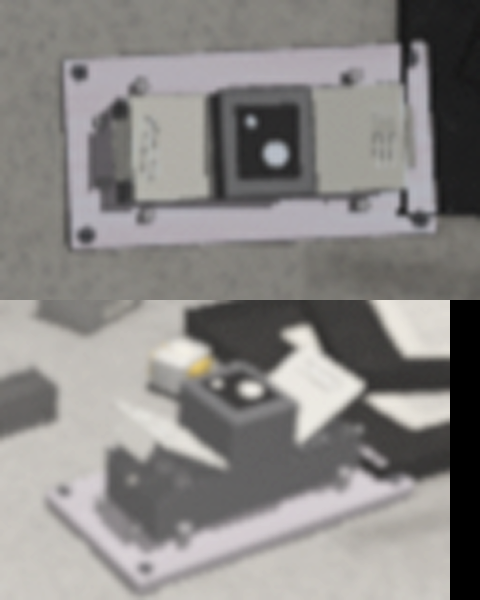

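The housing is centred near (0.523, 0.242) with yaw about 0.03, and both covers stand open. I'll press with closed fingers in the grasp orientation, jaw axis along housing x. Now I'll work out the first moves.

```bash
cat >> h.py <<'E'
def go(p,psi=0.033,flip=0):
    "shift in tool axes and twist to reach TCP p, tool down, tool z along housing x"
    o=robot.observe();A=R.from_euler("xyz",o["tool_rot"]).as_matrix()
    z=np.array([np.cos(psi),np.sin(psi),0])*(-1 if flip else 1);x=np.array([0,0,-1.]);B=np.c_[x,np.cross(z,x),z]
    print("t",round(o["time"],2),"pos",o["tool_pos"].round(4),"F",o["contact_force"].round(1),"open",round(o["opening"],4))
    print("shift",(A.T@(np.array(p)-o["tool_pos"])).round(4),"twist",R.from_matrix(A.T@B).as_rotvec().round(4))
    return A
E
python3 - <<'E'
from h import *
print(go([.35,-.35,.26]).round(3)); go([.35,-.35,.26],flip=1)
E
```

```text
t 0.1 pos [ 0.1595 -0.4998  0.2511] F [ 0.8  0.6 -0.1] open 0.0922
shift [-0.0087  0.227  -0.0849] twist [-1.295e+00 -1.000e-03 -1.100e-03]
[[-0.     0.953  0.304]
 [ 0.001  0.304 -0.953]
 [-1.     0.    -0.001]]
t 0.1 pos [ 0.1595 -0.4998  0.2511] F [ 0.8  0.6 -0.1] open 0.0922
shift [-0.0087  0.227  -0.0849] twist [ 1.8466e+00 -1.2000e-03  1.1000e-03]
```

```bash
python3 -m creep '[{"translation":[-0.002,0.045,-0.017],"twist":[-0.13,0,0],"hand":0},{"translation":[-0.004,0.09,-0.034],"twist":[-0.26,0,0],"hand":0},{"translation":[-0.006,0.135,-0.051],"twist":[-0.39,0,0],"hand":0},{"translation":[-0.008,0.18,-0.068],"twist":[-0.52,0,0],"hand":0},{"translation":[-0.009,0.227,-0.085],"twist":[-0.65,0,0],"hand":0}]' 20; python3 -c "
from h import *
go([.5,-.14,.26]);go([.5,.0,.26])"
```

```text
time: 0.6
tool_pos: [0.351, -0.3485, 0.2603]
tool_rot: [2.44, 1.569, 1.833]
contact_force: [0.3, -1.0, 0.0]
opening: 0.0564
t 0.6 pos [ 0.351  -0.3485  0.2603] F [ 0.3 -1.   0. ] open 0.0564
shift [0.0005 0.2562 0.0034] twist [-0.6402 -0.0008 -0.0013]
t 0.6 pos [ 0.351  -0.3485  0.2603] F [ 0.3 -1.   0. ] open 0.0564
shift [ 0.0007  0.3712 -0.0765] twist [-0.6402 -0.0008 -0.0013]
```

```bash
python3 -m creep '[{"translation":[0,0.048,0],"twist":[-0.128,0,0],"hand":0},{"translation":[0,0.096,0],"twist":[-0.256,0,0],"hand":0},{"translation":[0,0.144,0],"twist":[-0.384,0,0],"hand":0},{"translation":[0,0.192,0],"twist":[-0.512,0,0],"hand":0},{"translation":[0,0.24,0],"twist":[-0.64,0,0],"hand":0}]'; python3 -c "
from h import *
go([.523,.18,.26])"
```

```text
time: 1.1
tool_pos: [0.4886, -0.1495, 0.2603]
tool_rot: [2.015, 1.569, 2.053]
contact_force: [0.7, -1.3, -0.3]
opening: 0.0162
t 1.1 pos [ 0.4886 -0.1495  0.2603] F [ 0.7 -1.3 -0.3] open 0.0162
shift [0.0008 0.328  0.0469] twist [ 0.005  -0.0008 -0.0016]
```

```bash
python3 -m creep '[{"translation":[0,0.045,0.005],"twist":[0,0,0],"hand":0},{"translation":[0,0.09,0.01],"twist":[0,0,0],"hand":0},{"translation":[0,0.135,0.015],"twist":[0,0,0],"hand":0},{"translation":[0,0.18,0.02],"twist":[0,0,0],"hand":0},{"translation":[0,0.225,0.025],"twist":[0,0,0],"hand":0}]' && python3 -m creep '[{"translation":[0,0.04,0.005],"twist":[0,0,0],"hand":0},{"translation":[0,0.08,0.01],"twist":[0,0,0],"hand":0},{"translation":[0,0.12,0.015],"twist":[0,0,0],"hand":0},{"translation":[0,0.16,0.021],"twist":[0,0,0],"hand":0},{"translation":[0,0.16,0.021],"twist":[0,0,0],"hand":0}]'; python3 -c "
from h import *
go([.523,.242,.26]);im=robot.read_camera('wrist');cv2.imwrite('pics/w1.png',im)"
```

```text
time: 1.6
tool_pos: [0.5047, 0.0782, 0.2604]
tool_rot: [2.274, 1.569, 2.312]
contact_force: [0.7, 0.2, 0.6]
opening: 0.0007
time: 2.1
tool_pos: [0.5191, 0.2431, 0.2598]
tool_rot: [2.193, 1.567, 2.235]
contact_force: [0.8, -0.3, -0.4]
opening: 0.0008
t 2.1 pos [0.5191 0.2431 0.2598] F [ 0.8 -0.3 -0.4] open 0.0008
shift [-0.0003 -0.0012  0.0039] twist [ 0.0097 -0.0021 -0.0029]
```

View pics/w1.png

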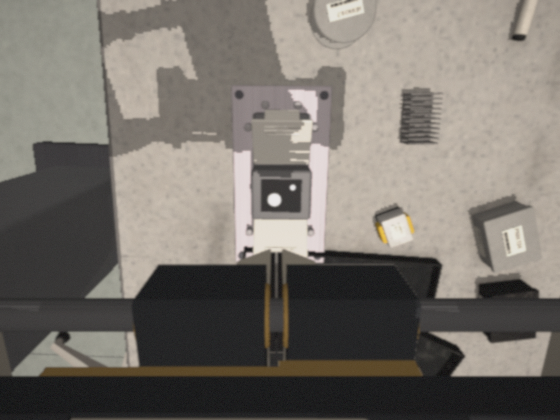

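The wrist view shows the block top at about u 253–309, v 172–218. The plate's far corners are near (234,87) and (331,87), and the heat sink and transformer are clear to the right.

```bash
python3 - <<'E'
from h import *
for q in((253,172),(309,172),(253,218),(309,218),(281,195)):print("blk",ray("wrist",q,.074).round(4))
for q in((234,87),(331,87),(239,95),(324,96),(233,262),(325,262)):print("plate",ray("wrist",q,.01).round(4))
im=cv2.imread("pics/w1.png")[80:270,220:345];cv2.imwrite("pics/w1c.png",cv2.resize(im,None,fx=3.1,fy=3.1,interpolation=2))
E
```

```text
blk [0.4979 0.2575 0.074 ]
blk [0.5468 0.2595 0.074 ]
blk [0.4989 0.2153 0.074 ]
blk [0.5496 0.2174 0.074 ]
blk [0.5233 0.2378 0.074 ]
plate [0.4736 0.3292 0.01  ]
plate [0.569  0.3331 0.01  ]
plate [0.4786 0.3219 0.01  ]
plate [0.5627 0.3244 0.01  ]
plate [0.4741 0.1415 0.01  ]
plate [0.5778 0.1459 0.01  ]
```

View pics/w1c.png

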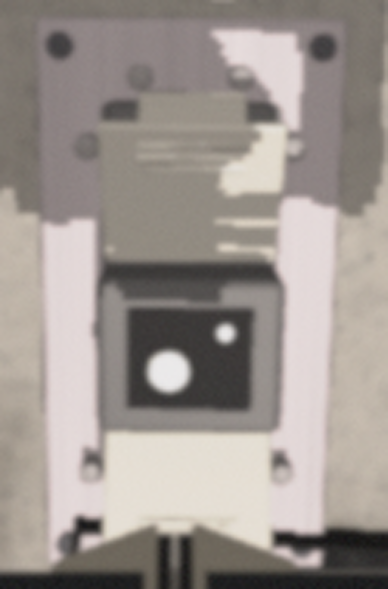

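```bash
python3 - <<'E'
from h import *
from scipy.optimize import brentq
cy=.239
for n,u,s in(("top",313,1),("top",381,-1)):
    f=lambda t:s*(ray(n,(u,220.5),.046+.05*np.sin(t))[1]-cy)-(.0245+.05*np.cos(t))
    print(n,s,[round(f(t),4) for t in np.arange(0,1.2,.1)])
f=lambda t:(ray("wrist",(281,119.4),.046+.05*np.sin(t))[1]-cy)-(.0245+.05*np.cos(t))
print([round(f(t),4) for t in np.arange(0,1.2,.1)])
go([.522,.286,.13])
E
```

```text
top 1 [np.float64(-0.0109), np.float64(-0.0103), np.float64(-0.0092), np.float64(-0.0077), np.float64(-0.0056), np.float64(-0.0032), np.float64(-0.0003), np.float64(0.003), np.float64(0.0067), np.float64(0.0106), np.float64(0.0149), np.float64(0.0194)]
top -1 [np.float64(-0.0028), np.float64(-0.0037), np.float64(-0.004), np.float64(-0.0039), np.float64(-0.0032), np.float64(-0.002), np.float64(-0.0004), np.float64(0.0018), np.float64(0.0044), np.float64(0.0074), np.float64(0.0108), np.float64(0.0146)]
[np.float64(-0.0117), np.float64(-0.0112), np.float64(-0.0102), np.float64(-0.0087), np.float64(-0.0068), np.float64(-0.0044), np.float64(-0.0016), np.float64(0.0016), np.float64(0.0052), np.float64(0.0091), np.float64(0.0133), np.float64(0.0178)]
t 2.15 pos [0.519  0.2409 0.2597] F [ 0.4 -0.9 -1.5] open 0.0007
shift [0.1298 0.0448 0.0052] twist [ 0.0087 -0.0026 -0.0014]
```

Both covers stand at about 0.63 rad. I'll press the +y cover first, 47 mm from the centre.

```bash
python3 -m creep '[{"translation":[0.03,0.015,0.002],"twist":[0.009,-0.003,-0.001],"hand":0},{"translation":[0.06,0.03,0.004],"twist":[0.009,-0.003,-0.001],"hand":0},{"translation":[0.09,0.045,0.005],"twist":[0.009,-0.003,-0.001],"hand":0},{"translation":[0.12,0.045,0.005],"twist":[0.009,-0.003,-0.001],"hand":0},{"translation":[0.13,0.045,0.005],"twist":[0.009,-0.003,-0.001],"hand":0}]' && python3 -m creep '[{"translation":[0.01,0,0],"twist":[0,0,0],"hand":0},{"translation":[0.02,0,0],"twist":[0,0,0],"hand":0},{"translation":[0.03,0,0],"twist":[0,0,0],"hand":0},{"translation":[0.04,0,0],"twist":[0,0,0],"hand":0},{"translation":[0.045,0,0],"twist":[0,0,0],"hand":0}]'; python3 -c "
from h import *
go([.522,.286,.072])"
```

```text
time: 2.65
tool_pos: [0.5201, 0.2846, 0.1264]
tool_rot: [-2.777, 1.565, -2.745]
contact_force: [-0.9, 0.4, -0.4]
opening: 0.0008
time: 3.15
tool_pos: [0.5198, 0.2844, 0.0808]
tool_rot: [-2.779, 1.564, -2.747]
contact_force: [0.0, -1.1, 1.4]
opening: 0.0003
t 3.15 pos [0.5198 0.2844 0.0808] F [ 0.  -1.1  1.4] open 0.0003
shift [0.0087 0.0016 0.0024] twist [-0.0008 -0.0059  0.0022]
```

```bash
python3 -m creep '[{"translation":[0.002,0.001,0.002],"twist":[0,-0.006,0.002],"hand":0},{"translation":[0.004,0.001,0.002],"twist":[0,-0.006,0.002],"hand":0}]' && python3 -m creep '[{"translation":[0.002,0,0],"twist":[0,0,0],"hand":0}]' && python3 -m creep '[{"translation":[0.002,0,0],"twist":[0,0,0],"hand":0}]'&& python3 -m creep '[{"translation":[0.001,0,0],"twist":[0,0,0],"hand":0}]'
```

```text
time: 3.35
tool_pos: [0.522, 0.2856, 0.0768]
tool_rot: [0.071, 1.57, 0.104]
contact_force: [0.7, -0.7, 0.8]
opening: 0.0005
time: 3.45
tool_pos: [0.5222, 0.2858, 0.0751]
tool_rot: [0.244, 1.569, 0.276]
contact_force: [-1.7, 0.2, 5.0]
opening: 0.0008
time: 3.55
tool_pos: [0.5223, 0.286, 0.0741]
tool_rot: [0.366, 1.569, 0.398]
contact_force: [-4.5, -1.3, 11.4]
opening: 0.0006
time: 3.65
tool_pos: [0.5222, 0.2861, 0.0738]
tool_rot: [0.365, 1.568, 0.397]
contact_force: [-1.3, -0.7, 2.2]
opening: 0.0002
```

```bash
python3 -m creep '[{"translation":[0.001,0,0],"twist":[0,0,0],"hand":0}]' && python3 -m creep '[{"translation":[0.001,0,0],"twist":[0,0,0],"hand":0}]'
```

```text
time: 3.75
tool_pos: [0.5222, 0.2861, 0.0735]
tool_rot: [0.324, 1.568, 0.357]
contact_force: [-2.9, -0.5, 5.6]
opening: 0.0004
time: 3.85
tool_pos: [0.5222, 0.2862, 0.0733]
tool_rot: [0.316, 1.567, 0.349]
contact_force: [-2.8, -0.9, 9.0]
opening: 0.0005
```

```bash
python3 -m creep '[{"translation":[-0.03,0,0],"twist":[0,0,0],"hand":0},{"translation":[-0.06,0,0],"twist":[0,0,0],"hand":0},{"translation":[-0.08,-0.045,0.001],"twist":[0,0,0],"hand":0},{"translation":[-0.08,-0.094,0.003],"twist":[0,0,0],"hand":0},{"translation":[-0.08,-0.094,0.003],"twist":[0,0,0],"hand":0}]'; python3 -c "
from h import *
go([.525,.192,.105]);im=robot.read_camera('wrist');cv2.imwrite('pics/w2.png',im)"
```

```text
time: 4.35
tool_pos: [0.529, 0.1877, 0.154]
tool_rot: [-0.079, 1.566, -0.051]
contact_force: [-0.4, -0.6, -0.3]
opening: 0.0005
t 4.35 pos [0.529  0.1877 0.154 ] F [-0.4 -0.6 -0.3] open 0.0005
shift [ 0.0489  0.0044 -0.0041] twist [-0.0044  0.0048  0.0004]
```

View pics/w2.png

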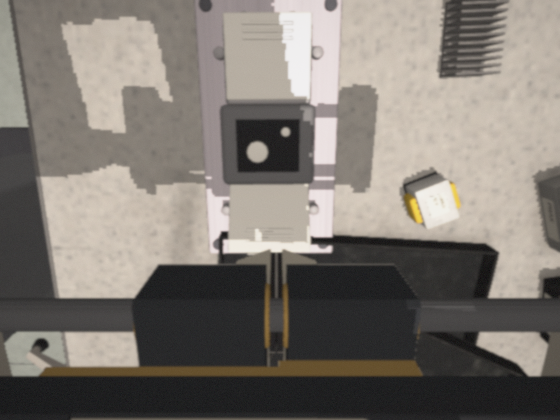

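The +y cover (v 12–100) now lies flat and hides the housing end. The block top spans about u 222–314, v 103–184. I'll refine the centre from this.

```bash
python3 - <<'E'
from h import *
for q in((268,144),(222,104),(313,104),(222,184),(314,184)):print(ray("wrist",q,.074).round(4))
print("cover a end",ray("wrist",(268,12),.047).round(4), ray("wrist",(225,12),.047),ray("wrist",(309,12),.047))
go([.525,.191,.105])
E
```

```text
[0.523  0.2433 0.074 ]
[0.497  0.2646 0.074 ]
[0.5474 0.266  0.074 ]
[0.4964 0.2193 0.074 ]
[0.5506 0.2208 0.074 ]
cover a end [0.5209 0.3167 0.047 ] [0.4957975  0.31595598 0.047     ] [0.54485612 0.31739682 0.047     ]
t 4.4 pos [0.5287 0.1899 0.1536] F [-0.6  0.2 -0.5] open 0.0
shift [ 0.0486  0.0012 -0.0038] twist [-0.0041  0.0042 -0.001 ]
```

```bash
python3 -m creep '[{"translation":[0.025,0.004,-0.004],"twist":[-0.004,0.004,0],"hand":0},{"translation":[0.05,0.004,-0.004],"twist":[-0.004,0.004,0],"hand":0},{"translation":[0.06,0.004,-0.004],"twist":[-0.004,0.004,0],"hand":0},{"translation":[0.068,0.004,-0.004],"twist":[-0.004,0.004,0],"hand":0},{"translation":[0.075,0.004,-0.004],"twist":[-0.004,0.004,0],"hand":0}]' && python3 -m creep '[{"translation":[0.002,0,0],"twist":[0,0,0],"hand":0}]' && python3 -m creep '[{"translation":[0.002,0,0],"twist":[0,0,0],"hand":0}]'; python3 -c "
from h import *
go([.525,.194,.0733])"
```

```text
time: 4.9
tool_pos: [0.5252, 0.1944, 0.0784]
tool_rot: [0.917, 1.569, 0.95]
contact_force: [0.1, -0.6, -0.1]
opening: 0.0005
time: 5.0
tool_pos: [0.5253, 0.1947, 0.0762]
tool_rot: [0.923, 1.569, 0.957]
contact_force: [-0.3, -0.4, 0.4]
opening: 0.0006
time: 5.1
tool_pos: [0.5256, 0.1948, 0.0747]
tool_rot: [0.562, 1.569, 0.596]
contact_force: [-2.1, -1.7, 8.5]
opening: 0.0005
t 5.1 pos [0.5256 0.1948 0.0747] F [-2.1 -1.7  8.5] open 0.0005
shift [ 0.0014 -0.0008 -0.0007] twist [ 0.001   0.0018 -0.0011]
```

```bash
for i in 1; do python3 -m creep '[{"translation":[0.001,0,0],"twist":[0,0,0],"hand":0}]' && python3 -m creep '[{"translation":[0.001,0,0],"twist":[0,0,0],"hand":0}]' && python3 -m creep '[{"translation":[0.001,0,0],"twist":[0,0,0],"hand":0}]'; done
```

```text
time: 5.2
tool_pos: [0.5257, 0.1947, 0.0744]
tool_rot: [0.38, 1.569, 0.414]
contact_force: [-2.6, -1.9, 5.3]
opening: 0.0004
time: 5.3
tool_pos: [0.5257, 0.1947, 0.0744]
tool_rot: [0.275, 1.568, 0.31]
contact_force: [-3.9, -1.5, 5.2]
opening: 0.0007
time: 5.4
tool_pos: [0.5257, 0.1947, 0.0744]
tool_rot: [0.233, 1.568, 0.267]
contact_force: [-2.7, -0.1, 5.5]
opening: 0.0006
```

```bash
python3 -m creep '[{"translation":[0.002,0,0],"twist":[0,0,0],"hand":0}]' && python3 -m creep '[{"translation":[0.002,0,0],"twist":[0,0,0],"hand":0}]'
```

```text
time: 5.5
tool_pos: [0.5257, 0.1946, 0.0738]
tool_rot: [0.154, 1.567, 0.188]
contact_force: [-4.3, -2.0, 12.5]
opening: 0.0004
time: 5.6
tool_pos: [0.5257, 0.1945, 0.0735]
tool_rot: [0.094, 1.567, 0.128]
contact_force: [-5.3, -1.8, 13.7]
opening: 0.0004
```

```bash
python3 -m creep '[{"translation":[-0.03,0,0],"twist":[0,0,0],"hand":0},{"translation":[-0.06,0,0],"twist":[0,0,0],"hand":100},{"translation":[-0.1,-0.03,-0.001],"twist":[0,0,0],"hand":100},{"translation":[-0.1,-0.055,-0.003],"twist":[0,0,0],"hand":100},{"translation":[-0.1,-0.055,-0.003],"twist":[0,0,0],"hand":100}]'; python3 -c "
from h import *
go([.5235,.241,.14]);im=robot.read_camera('wrist');s=robot.read_camera('scene');cv2.imwrite('pics/w3.png',im)
v=np.zeros((600,800,3),np.uint8);v[:420,:560]=im;v[300:600,400:800]=cv2.resize(s[170:245,290:390],(400,300),interpolation=2);cv2.imwrite('pics/w3b.png',v)"
```

```text
time: 6.1
tool_pos: [0.525, 0.1373, 0.1754]
tool_rot: [0.004, 1.563, 0.036]
contact_force: [-0.7, 0.1, -1.8]
opening: 0.0277
t 6.1 pos [0.525  0.1373 0.1754] F [-0.7  0.1 -1.8] open 0.0277
shift [0.0354 0.1037 0.0015] twist [-0.0009  0.0079 -0.    ]
```

View pics/w3b.png

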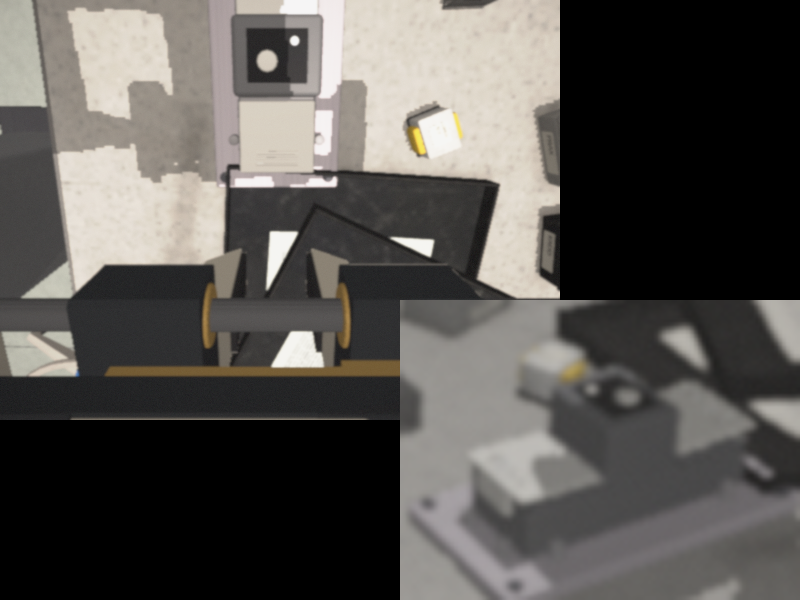

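Both covers now lie flat and level with the base. Next I'll refine the centre and grasp.

```bash
python3 - <<'E'
from h import *
print("b end",ray("wrist",(275,172),.047).round(4),"blk",ray("wrist",(277.5,56),.074).round(4),ray("wrist",(233,97),.074).round(4),ray("wrist",(322,97),.074).round(4))
go([.5235,.2415,.14])
E
python3 -m creep '[{"translation":[0,0.035,0],"twist":[0,0.008,0],"hand":100},{"translation":[0,0.07,0.001],"twist":[0,0.008,0],"hand":100},{"translation":[0.015,0.1,0.001],"twist":[0,0.008,0],"hand":100},{"translation":[0.035,0.104,0.0015],"twist":[0,0.008,0],"hand":100},{"translation":[0.035,0.104,0.0015],"twist":[0,0.008,0],"hand":100}]' && python3 -c "
from h import *
go([.5235,.2415,.063])"
```

```text
b end [0.5233 0.1678 0.047 ] blk [0.5224 0.2416 0.074 ] [0.4963 0.2178 0.074 ] [0.55   0.2196 0.074 ]
t 6.2 pos [0.5243 0.1393 0.1737] F [ 0.6  0.3 -0.1] open 0.0358
shift [0.0338 0.1022 0.0024] twist [ 0.0001  0.0048 -0.0008]
time: 6.7
tool_pos: [0.5202, 0.2449, 0.1356]
tool_rot: [-3.083, 1.561, -3.047]
contact_force: [-0.9, -0.0, 0.3]
opening: 0.0757
t 6.7 pos [0.5202 0.2449 0.1356] F [-0.9 -0.   0.3] open 0.0757
shift [ 0.0726 -0.0035  0.0038] twist [ 0.0031 -0.0094  0.0006]
```

```bash
python3 -m creep '[{"translation":[0.0,-0.003,0.003],"twist":[0.003,-0.009,0],"hand":100},{"translation":[0.015,-0.003,0.003],"twist":[0.003,-0.009,0],"hand":100},{"translation":[0.04,-0.003,0.003],"twist":[0.003,-0.009,0],"hand":100},{"translation":[0.065,-0.003,0.003],"twist":[0.003,-0.009,0],"hand":100},{"translation":[0.073,-0.003,0.003],"twist":[0.003,-0.009,0],"hand":100}]' && python3 -c "
from h import *
go([.523,.242,.063])"
```

```text
time: 7.2
tool_pos: [0.5219, 0.241, 0.0611]
tool_rot: [-2.718, 1.567, -2.686]
contact_force: [-0.4, 0.5, -0.4]
opening: 0.0919
t 7.2 pos [0.5219 0.241  0.0611] F [-0.4  0.5 -0.4] open 0.0919
shift [-0.0019  0.001   0.0011] twist [-0.001  -0.0031  0.0014]
```

```bash
python3 -m creep '[{"translation":[-0.002,0.001,0.001],"twist":[0,-0.003,0.001],"hand":55},{"translation":[-0.002,0.001,0.001],"twist":[0,-0.003,0.001],"hand":50},{"translation":[-0.002,0.001,0.001],"twist":[0,-0.003,0.001],"hand":40},{"translation":[-0.002,0.001,0.001],"twist":[0,-0.003,0.001],"hand":30},{"translation":[-0.002,0.001,0.001],"twist":[0,-0.003,0.001],"hand":20}]' 30 && python3 -m creep '[{"translation":[0,0,0],"twist":[0,0,0],"hand":20},{"translation":[0,0,0],"twist":[0,0,0],"hand":20},{"translation":[0,0,0],"twist":[0,0,0],"hand":20},{"translation":[0,0,0],"twist":[0,0,0],"hand":20}]'
```

```text
time: 7.7
tool_pos: [0.5232, 0.2421, 0.0638]
tool_rot: [-0.055, 1.57, -0.023]
contact_force: [-0.1, 0.2, -0.3]
opening: 0.0564
time: 8.1
tool_pos: [0.523, 0.2421, 0.0639]
tool_rot: [-0.184, 1.57, -0.152]
contact_force: [-1.5, 0.0, -0.5]
opening: 0.0538
```

The grip is firm at 53.8 mm, which matches the 54 mm block. Lifting gently.

```bash
python3 -m creep '[{"translation":[-0.003,0,0],"twist":[0,0,0],"hand":20},{"translation":[-0.007,0,0],"twist":[0,0,0],"hand":20},{"translation":[-0.012,0,0],"twist":[0,0,0],"hand":20},{"translation":[-0.017,0,0],"twist":[0,0,0],"hand":20},{"translation":[-0.022,0,0],"twist":[0,0,0],"hand":20}]'
```

```text
time: 8.6
tool_pos: [0.5231, 0.2421, 0.0864]
tool_rot: [-0.1, 1.57, -0.068]
contact_force: [0.8, -0.1, -4.1]
opening: 0.0541
```

```bash
python3 -m creep '[{"translation":[-0.006,0,0],"twist":[0,0,0],"hand":20},{"translation":[-0.013,0,0],"twist":[0,0,0],"hand":20},{"translation":[-0.02,0,0],"twist":[0,0,0],"hand":20},{"translation":[-0.027,0,0],"twist":[0,0,0],"hand":20},{"translation":[-0.034,0,0],"twist":[0,0,0],"hand":20}]'; python3 -c "
from h import *
go([.523,.242,.183])"
```

```text
time: 9.1
tool_pos: [0.5231, 0.2421, 0.1211]
tool_rot: [-0.03, 1.57, 0.002]
contact_force: [-0.0, 0.6, -3.8]
opening: 0.0541
t 9.1 pos [0.5231 0.2421 0.1211] F [-0.   0.6 -3.8] open 0.0541
shift [-0.0619 -0.0001 -0.    ] twist [-0.0009  0.0012  0.    ]
```

```bash
python3 -m creep '[{"translation":[-0.012,0,0],"twist":[0,0,0],"hand":20},{"translation":[-0.025,0,0],"twist":[0,0,0],"hand":20},{"translation":[-0.038,0,0],"twist":[0,0,0],"hand":20},{"translation":[-0.05,0,0],"twist":[0,0,0],"hand":20},{"translation":[-0.06,0,0],"twist":[0,0,0],"hand":20}]' && python3 -m creep '[{"translation":[-0.003,0,0],"twist":[0,0,0],"hand":20},{"translation":[-0.003,0,0],"twist":[0,0,0],"hand":20},{"translation":[-0.003,0,0],"twist":[0,0,0],"hand":20},{"translation":[-0.003,0,0],"twist":[0,0,0],"hand":20},{"translation":[-0.003,0,0],"twist":[0,0,0],"hand":20}]'; python3 -c "
from h import *
go([.523,.242,.183]);print(robot.observe()['torque'].round(3))
im=robot.read_camera('wrist');s=robot.read_camera('scene')
v=np.zeros((600,800,3),np.uint8);v[:420,:560]=im;v[300:600,400:800]=cv2.resize(s[120:240,270:430],(400,300),interpolation=2);cv2.imwrite('pics/w4.png',v)"
```

```text
time: 9.6
tool_pos: [0.5232, 0.2422, 0.1825]
tool_rot: [0.122, 1.569, 0.154]
contact_force: [-0.3, 0.6, -3.7]
opening: 0.0544
time: 10.1
tool_pos: [0.523, 0.2421, 0.1849]
tool_rot: [-0.035, 1.57, -0.003]
contact_force: [0.0, 0.7, -3.8]
opening: 0.0539
t 10.1 pos [0.523  0.2421 0.1849] F [ 0.   0.7 -3.8] open 0.0539
shift [ 0.0019 -0.0001  0.    ] twist [-0.0009  0.0011  0.    ]
[-0.029 -0.061 -0.041]
```

View pics/w4.png

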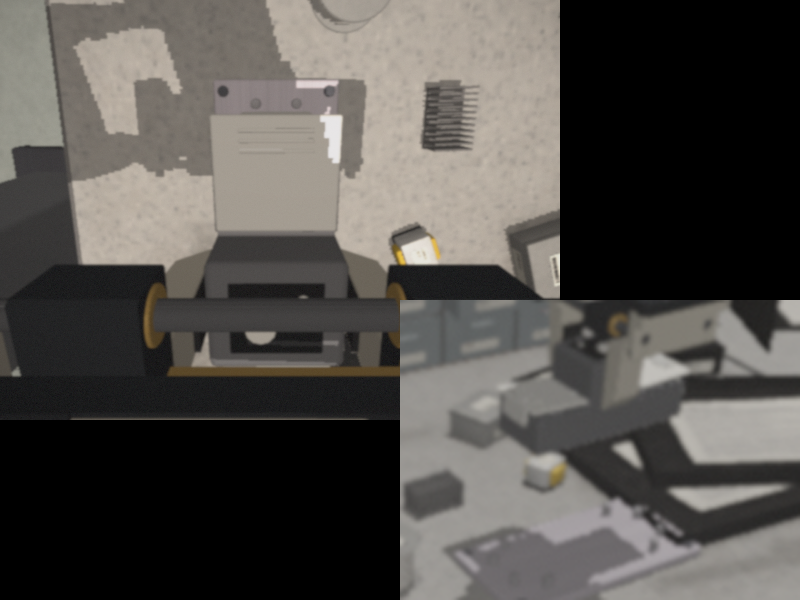

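The housing is held level, about 121 mm up, and cover a is flat. I'll zoom in on cover b in this same picture before handing in.

```bash
python3 -c "
from h import *
s=robot.read_camera('scene');cv2.imwrite('pics/s5.png',cv2.resize(s[125:190,300:400],(800,520),interpolation=2));go([.523,.242,.185])"
```

```text
t 10.25 pos [0.5231 0.2422 0.1852] F [ 0.7  0.1 -4.2] open 0.0539
shift [ 0.0002 -0.0002 -0.0001] twist [-0.0009  0.0017 -0.0001]
```

View pics/s5.png

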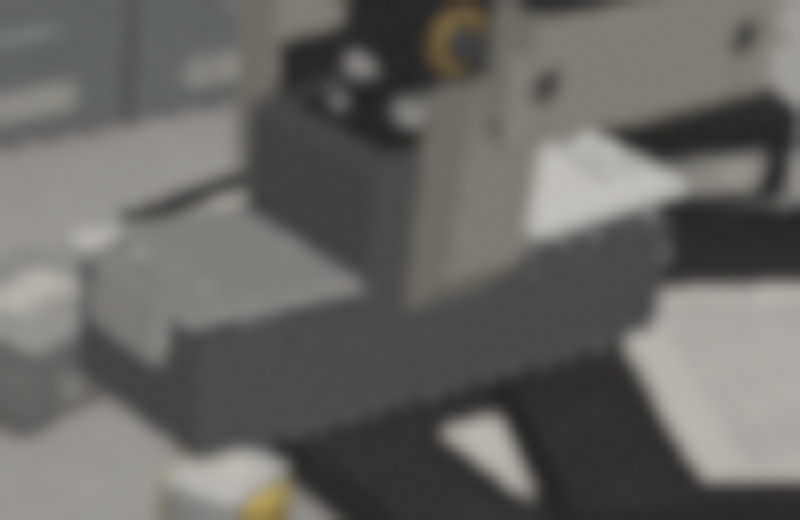

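Cover b's near edge looks slightly steeper than the base edge. I'll compare predicted corner pixels for the shut and ajar cases.

```bash
python3 - <<'E'
from h import *
c=robot.calibration("scene");M=np.linalg.inv(c["cam_to_world"]);K=c["intrinsics"]
def pr(p,C=(.523,.242,.1633)):
    p=R.from_euler("z",.033).apply(p)+C;q=M[:3,:3]@p+M[:3,3];q=K@[q[0],-q[1],-q[2]];q=q[:2]/q[2]
    return ((q-[300,125])*8).round(0)
for s in(1,-1):
    for t in(0,.04,.08,.12):
        f=lambda x,r:pr([x,s*(.0245+r*np.cos(t)-.003*np.sin(t)),.002+r*np.sin(t)+.003*np.cos(t)])
        print(s,t,"near",f(-.026,.05),"far",f(.026,.05),"hinge near",f(-.026,0))
    print("base low near",pr([-.027,s*.07,-.032]),"up near",pr([-.027,s*.07,.001]))
E
```

```text
1 0 near [166. 333.] far [ 45. 248.] hinge near [345. 285.]
1 0.04 near [167. 325.] far [ 45. 240.] hinge near [345. 285.]
1 0.08 near [168. 317.] far [ 46. 232.] hinge near [345. 285.]
1 0.12 near [170. 309.] far [ 48. 224.] hinge near [346. 284.]
base low near [177. 472.] up near [184. 346.]
-1 0 near [672. 196.] far [536. 123.] hinge near [511. 240.]
-1 0.04 near [673. 189.] far [536. 116.] hinge near [510. 240.]
-1 0.08 near [673. 182.] far [537. 109.] hinge near [510. 240.]
-1 0.12 near [673. 174.] far [536. 102.] hinge near [510. 240.]
base low near [641. 337.] up near [659. 216.]
```

```bash
python3 - <<'E'
from h import *
s=np.mean([robot.read_camera("scene").astype(float) for _ in range(10)],0)
np.save("s.npy",s);g=cv2.cvtColor(s.astype(np.float32),cv2.COLOR_BGR2GRAY)
def edge(c0,c1,r0,r1,pol):
    X=[];Y=[]
    for c in range(c0,c1):
        d=np.diff(g[r0:r1,c])*pol;i=int(d.argmax())
        if d[i]<6: continue
        w=np.clip(d[max(0,i-1):i+2],0,None);X.append(c);Y.append(r0+.5+max(0,i-1)+(w*np.arange(len(w))).sum()/w.sum())
    p=np.polyfit(X,Y,1);print((c0,c1),"slope",p[0].round(3),"res",(np.array(Y)-np.polyval(p,X)).round(1),np.array(Y).round(1))
edge(324,345,155,172,-1)   # cover a near edge
edge(368,384,143,162,-1)   # cover b near edge
np.set_printoptions(linewidth=200);print(g[140:165,364:390].round(0).astype(int))
t=cv2.resize(s[130:175,350:400].astype(np.uint8),(800,600)[::1],interpolation=cv2.INTER_CUBIC);cv2.imwrite("pics/b6.png",cv2.convertScaleAbs(t,alpha=1.2))
E
```

```text
(324, 345) slope -0.224 res [-0.1  0.  -0.  -0.2 -0.1  0.   0.1  0.2  0.3  0.1  0.1  0.  -0.2 -0.1
 -0.  -0.  -0.3 -0.1 -0.   0.1  0.2] [165.6 165.5 165.2 164.8 164.7 164.6 164.4 164.3 164.2 163.7 163.5 163.3
 162.8 162.7 162.5 162.3 161.8 161.7 161.6 161.5 161.4]
(368, 384) slope -0.322 res [ 0.2 -0.2 -0.   0.2 -0.2 -0.   0.1 -0.2 -0.   0.1  0.2 -0.   0.2 -0.3
 -0.1  0.2] [154.4 153.7 153.5 153.4 152.7 152.5 152.3 151.7 151.6 151.3 151.2 150.6
 150.5 149.7 149.6 149.5]
[[125 125 123 121 122 125 126 128 129 130 126 116 106  97  89  85  78  69  61  55  51  47  45  45  44  43]
 [125 124 123 123 127 132 137 141 147 151 145 126 101  78  62  55  50  46  43  42  41  41  40  40  40  40]
 [124 123 125 134 145 153 156 161 168 173 170 157 134 108  81  59  46  41  39  39  39  39  40  40  40  41]
 [121 122 130 150 167 174 173 172 176 178 179 175 165 152 131 103  77  57  44  42  44  47  51  54  56  58]
 [120 123 137 161 180 185 181 177 176 175 175 175 176 174 166 149 127 100  76  65  66  71  79  86  90  93]
 [121 125 141 166 185 189 187 184 180 176 172 174 177 179 179 173 165 148 127 111 103 103 
[... 1350 characters left out ...]
  74  74  74  74  74  73  68  58  51  49  49  49  49  49]
 [ 78  78  77  75  74  75  74  74  74  74  74  74  74  74  74  74  74  73  69  64  63  65  69  70  70  70]
 [ 74  75  76  75  74  74  74  74  74  74  75  74  74  74  74  74  74  77  87  97 102 107 113 115 116 116]
 [ 74  74  75  74  74  74  74  74  74  74  74  74  74  74  74  74  75  87 114 136 145 148 152 154 154 155]
 [ 74  75  74  74  74  74  74  74  74  74  74  74  74  74  74  73  77  98 133 159 167 167 167 167 168 169]
 [ 74  74  74  74  74  74  74  74  74  74  74  74  73  73  73  73  82 110 144 164 169 168 166 165 166 168]
 [ 74  74  74  74  74  74  74  74  73  74  73  73  73  74  74  76  91 125 155 167 169 168 166 165 166 167]]
```

View pics/b6.png

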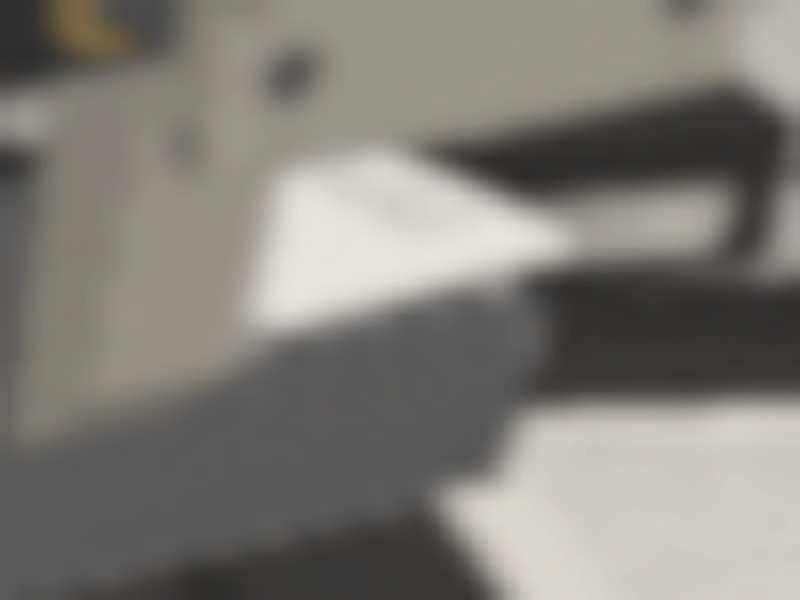

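The two near edges should be collinear when the covers are shut. Measured slopes are -0.224 (a) and -0.322 (b), against about -0.27 predicted. So both covers seem about 0.045 rad ajar, which also fits the tip stopping 1.4 mm high. I'll set the housing back in the nest and press harder, further out.

```bash
python3 -m creep '[{"translation":[0.02,0,0],"twist":[0,0,0],"hand":20},{"translation":[0.04,0,0],"twist":[0,0,0],"hand":20},{"translation":[0.06,0,0],"twist":[0,0,0],"hand":20},{"translation":[0.08,0,0],"twist":[0,0,0],"hand":20},{"translation":[0.092,0,0],"twist":[0,0,0],"hand":20}]' && python3 -c "
from h import *
go([.5231,.2421,.0645])"
```

```text
time: 11.25
tool_pos: [0.5228, 0.242, 0.0921]
tool_rot: [-0.698, 1.57, -0.666]
contact_force: [-0.1, 0.6, -3.2]
opening: 0.0536
t 11.25 pos [0.5228 0.242  0.0921] F [-0.1  0.6 -3.2] open 0.0536
shift [0.0276 0.     0.0003] twist [-0.0009  0.0003  0.0003]
```

```bash
python3 -m creep '[{"translation":[0.006,0,0],"twist":[0,0,0],"hand":20},{"translation":[0.012,0,0],"twist":[0,0,0],"hand":20},{"translation":[0.017,0,0],"twist":[0,0,0],"hand":20},{"translation":[0.022,0,0],"twist":[0,0,0],"hand":20},{"translation":[0.025,0,0],"twist":[0,0,0],"hand":20}]' && python3 -m creep '[{"translation":[0.001,0,0],"twist":[0,0,0],"hand":20},{"translation":[0.002,0,0],"twist":[0,0,0],"hand":20},{"translation":[0.003,0,0],"twist":[0,0,0],"hand":20},{"translation":[0.003,0,0],"twist":[0,0,0],"hand":20}]'
```

```text
time: 11.75
tool_pos: [0.5229, 0.2421, 0.067]
tool_rot: [-0.256, 1.57, -0.224]
contact_force: [-0.7, -0.2, -3.7]
opening: 0.0536
time: 12.15
tool_pos: [0.5229, 0.2421, 0.064]
tool_rot: [-0.197, 1.57, -0.165]
contact_force: [-1.2, 0.3, -3.8]
opening: 0.0538
```

```bash
python3 -m creep '[{"translation":[0.001,0,0],"twist":[0,0,0],"hand":20},{"translation":[0.001,0,0],"twist":[0,0,0],"hand":20}]' && python3 -m creep '[{"translation":[0.001,0,0],"twist":[0,0,0],"hand":20},{"translation":[0.001,0,0],"twist":[0,0,0],"hand":20}]'
```

```text
time: 12.35
tool_pos: [0.5231, 0.2421, 0.0638]
tool_rot: [0.006, 1.569, 0.038]
contact_force: [-2.5, -1.0, 3.8]
opening: 0.0536
time: 12.55
tool_pos: [0.523, 0.2421, 0.0638]
tool_rot: [0.044, 1.569, 0.076]
contact_force: [-2.6, -0.9, 7.4]
opening: 0.0538
```

```bash
python3 -m creep '[{"translation":[-0.0005,0,0],"twist":[0,0,0],"hand":100},{"translation":[-0.0005,0,0],"twist":[0,0,0],"hand":100},{"translation":[-0.0005,0,0],"twist":[0,0,0],"hand":100},{"translation":[-0.01,0,0],"twist":[0,0,0],"hand":100},{"translation":[-0.04,0,0],"twist":[0,0,0],"hand":100}]' && python3 -m creep '[{"translation":[-0.03,0.015,0],"twist":[0,0,0],"hand":0},{"translation":[-0.03,0.04,-0.001],"twist":[0,0,0],"hand":0},{"translation":[-0.03,0.057,-0.002],"twist":[0,0,0],"hand":0},{"translation":[-0.03,0.057,-0.002],"twist":[0,0,0],"hand":0},{"translation":[-0.03,0.057,-0.002],"twist":[0,0,0],"hand":0}]' && python3 -m creep '[{"translation":[0,0,0],"twist":[0,0,0],"hand":0},{"translation":[0,0,0],"twist":[0,0,0],"hand":0},{"translation":[0,0,0],"twist":[0,0,0],"hand":0}]'; python3 -c "
from h import *
go([.521,.299,.076])"
```

```text
time: 13.05
tool_pos: [0.5214, 0.2416, 0.1021]
tool_rot: [-2.779, 1.567, -2.747]
contact_force: [-0.8, 0.1, 1.0]
opening: 0.0887
time: 13.55
tool_pos: [0.5171, 0.2984, 0.1313]
tool_rot: [-2.714, 1.565, -2.681]
contact_force: [0.5, -0.9, -0.3]
opening: 0.0564
time: 13.85
tool_pos: [0.5171, 0.2978, 0.131]
tool_rot: [-2.706, 1.564, -2.674]
contact_force: [-0.3, -0.1, -0.4]
opening: 0.0324
t 13.85 pos [0.5171 0.2978 0.131 ] F [-0.3 -0.1 -0.4] open 0.0324
shift [0.0549 0.0012 0.0043] twist [-0.0005 -0.0061  0.0028]
```

```bash
python3 -m creep '[{"translation":[0.01,0.001,0.004],"twist":[0,-0.006,0.003],"hand":0},{"translation":[0.02,0.001,0.004],"twist":[0,-0.006,0.003],"hand":0},{"translation":[0.03,0.001,0.004],"twist":[0,-0.006,0.003],"hand":0},{"translation":[0.045,0.001,0.004],"twist":[0,-0.006,0.003],"hand":0},{"translation":[0.053,0.001,0.004],"twist":[0,-0.006,0.003],"hand":0}]' && python3 -m creep '[{"translation":[0.001,0,0],"twist":[0,0,0],"hand":0},{"translation":[0.002,0,0],"twist":[0,0,0],"hand":0},{"translation":[0.003,0,0],"twist":[0,0,0],"hand":0}]' && python3 -m creep '[{"translation":[0.001,0,0],"twist":[0,0,0],"hand":0},{"translation":[0.001,0,0],"twist":[0,0,0],"hand":0}]'
```

```text
time: 14.35
tool_pos: [0.5199, 0.2984, 0.0759]
tool_rot: [-2.846, 1.568, -2.814]
contact_force: [-0.5, -0.2, -0.3]
opening: 0.0004
time: 14.65
tool_pos: [0.52, 0.2985, 0.0731]
tool_rot: [-2.859, 1.568, -2.827]
contact_force: [-0.3, -0.3, -0.3]
opening: 0.0002
time: 14.85
tool_pos: [0.5201, 0.2985, 0.0723]
tool_rot: [-2.845, 1.569, -2.812]
contact_force: [-0.2, -1.1, -0.3]
opening: 0.0007
```

```bash
python3 -m creep '[{"translation":[0.001,0,0],"twist":[0,0,0],"hand":0},{"translation":[0.001,0,0],"twist":[0,0,0],"hand":0}]' && python3 -m creep '[{"translation":[0.001,0,0],"twist":[0,0,0],"hand":0},{"translation":[0.001,0,0],"twist":[0,0,0],"hand":0}]'&& python3 -m creep '[{"translation":[0.001,0,0],"twist":[0,0,0],"hand":0},{"translation":[0.001,0,0],"twist":[0,0,0],"hand":0}]'
```

```text
time: 15.05
tool_pos: [0.5202, 0.2985, 0.072]
tool_rot: [-2.846, 1.569, -2.814]
contact_force: [-1.7, -0.2, 4.1]
opening: 0.0002
time: 15.25
tool_pos: [0.5202, 0.2986, 0.072]
tool_rot: [-2.779, 1.57, -2.746]
contact_force: [-1.9, -0.8, 6.7]
opening: 0.0006
time: 15.45
tool_pos: [0.5202, 0.2986, 0.072]
tool_rot: [-2.544, 1.57, -2.511]
contact_force: [-2.9, -1.6, 6.9]
opening: 0.0007
```

Cover a is rigid at exactly the shut height (tip at 0.047), with no contact before that. Now the same test on cover b.

```bash
python3 -m creep '[{"translation":[-0.035,0,0],"twist":[0,0,0],"hand":0},{"translation":[-0.06,-0.02,0.001],"twist":[0,0,0],"hand":0},{"translation":[-0.06,-0.065,0.002],"twist":[0,0,0],"hand":0},{"translation":[-0.06,-0.113,0.002],"twist":[0,0,0],"hand":0},{"translation":[-0.05,-0.113,0.002],"twist":[0,0,0],"hand":0}]'; python3 -c "
from h import *
go([.525,.185,.076])"
```

```text
time: 15.95
tool_pos: [0.5271, 0.1812, 0.1233]
tool_rot: [-0.481, 1.568, -0.452]
contact_force: [-0.5, -0.3, -0.4]
opening: 0.0003
t 15.95 pos [0.5271 0.1812 0.1233] F [-0.5 -0.3 -0.4] open 0.0003
shift [ 0.0473  0.0039 -0.0021] twist [-0.0047  0.0023  0.0012]
```

```bash
python3 -m creep '[{"translation":[0.015,0.004,-0.002],"twist":[-0.005,0.002,0.001],"hand":0},{"translation":[0.03,0.004,-0.002],"twist":[-0.005,0.002,0.001],"hand":0},{"translation":[0.04,0.004,-0.002],"twist":[-0.005,0.002,0.001],"hand":0},{"translation":[0.045,0.004,-0.002],"twist":[-0.005,0.002,0.001],"hand":0},{"translation":[0.047,0.004,-0.002],"twist":[-0.005,0.002,0.001],"hand":0}]' && python3 -m creep '[{"translation":[0.001,0,0],"twist":[0,0,0],"hand":0},{"translation":[0.002,0,0],"twist":[0,0,0],"hand":0}]' && python3 -m creep '[{"translation":[0.001,0,0],"twist":[0,0,0],"hand":0},{"translation":[0.001,0,0],"twist":[0,0,0],"hand":0}]' && python3 -m creep '[{"translation":[0.001,0,0],"twist":[0,0,0],"hand":0},{"translation":[0.001,0,0],"twist":[0,0,0],"hand":0}]' && python3 -m creep '[{"translation":[0.001,0,0],"twist":[0,0,0],"hand":0},{"translation":[0.001,0,0],"twist":[0,0,0],"hand":0}]'
```

```text
time: 16.45
tool_pos: [0.5249, 0.1854, 0.0758]
tool_rot: [-2.415, 1.57, -2.382]
contact_force: [0.3, 0.2, 0.6]
opening: 0.0006
time: 16.65
tool_pos: [0.5252, 0.1856, 0.0741]
tool_rot: [-0.203, 1.57, -0.169]
contact_force: [0.1, -0.2, 0.7]
opening: 0.0009
time: 16.85
tool_pos: [0.5253, 0.1856, 0.0738]
tool_rot: [-0.168, 1.57, -0.134]
contact_force: [-0.3, -1.0, 3.2]
opening: 0.0008
time: 17.05
tool_pos: [0.5255, 0.1857, 0.0731]
tool_rot: [-0.016, 1.569, 0.018]
contact_force: [-0.4, 0.6, 0.2]
opening: 0.0007
time: 17.25
tool_pos: [0.5257, 0.1858, 0.0722]
tool_rot: [0.06, 1.568, 0.094]
contact_force: [0.4, -1.3, 3.1]
opening: 0.0002
```

Cover b resisted at 0.0738, gave way, and then stopped near 0.0722, so it snapped only now. Pressing to confirm.

```bash
python3 -m creep '[{"translation":[0.001,0,0],"twist":[0,0,0],"hand":0},{"translation":[0.001,0,0],"twist":[0,0,0],"hand":0}]' && python3 -m creep '[{"translation":[0.0015,0,0],"twist":[0,0,0],"hand":0},{"translation":[0.0015,0,0],"twist":[0,0,0],"hand":0},{"translation":[0.0015,0,0],"twist":[0,0,0],"hand":0}]'&& python3 -m creep '[{"translation":[-0.03,0,0],"twist":[0,0,0],"hand":0},{"translation":[-0.07,0,0],"twist":[0,0,0],"hand":60},{"translation":[-0.1,-0.02,0],"twist":[0,0,0],"hand":100},{"translation":[-0.1,-0.045,-0.002],"twist":[0,0,0],"hand":100},{"translation":[-0.1,-0.045,-0.002],"twist":[0,0,0],"hand":100}]'; python3 - <<'E'
from h import *
s=np.mean([robot.read_camera("scene").astype(float) for _ in range(6)],0)
cv2.imwrite("pics/s7.png",cv2.convertScaleAbs(cv2.resize(s[170:240,290:390].astype(np.uint8),(800,560),interpolation=2),alpha=1.3))
c=robot.calibration("scene");M=np.linalg.inv(c["cam_to_world"]);K=c["intrinsics"]
def pr(p,C=(.523,.242,.042)):
    p=R.from_euler("z",.033).apply(p)+C;q=M[:3,:3]@p+M[:3,3];q=K@[q[0],-q[1],-q[2]];return ((q[:2]/q[2]-[290,170])*8).round()
for s_ in(1,-1):print(pr([-.026,s_*.0745,.005]),pr([-.026,s_*.0245,.005]))
go([.523,.242,.14])
E
```

```text
time: 17.45
tool_pos: [0.5258, 0.1858, 0.072]
tool_rot: [0.066, 1.568, 0.101]
contact_force: [-2.9, -0.5, 8.6]
opening: 0.0003
time: 17.75
tool_pos: [0.5258, 0.1858, 0.0718]
tool_rot: [0.06, 1.567, 0.094]
contact_force: [-3.8, -1.7, 14.0]
opening: 0.0007
time: 18.25
tool_pos: [0.5253, 0.1387, 0.1727]
tool_rot: [-0.071, 1.566, -0.039]
contact_force: [0.1, -0.4, -1.1]
opening: 0.0282
[222. 412.] [387. 358.]
[691. 256.] [541. 306.]
t 18.55 pos [0.5247 0.1414 0.1712] F [-0.3  0.6  0.5] open 0.0516
shift [0.0312 0.1006 0.0017] twist [ 0.002   0.0023 -0.0003]
```

View pics/s7.png

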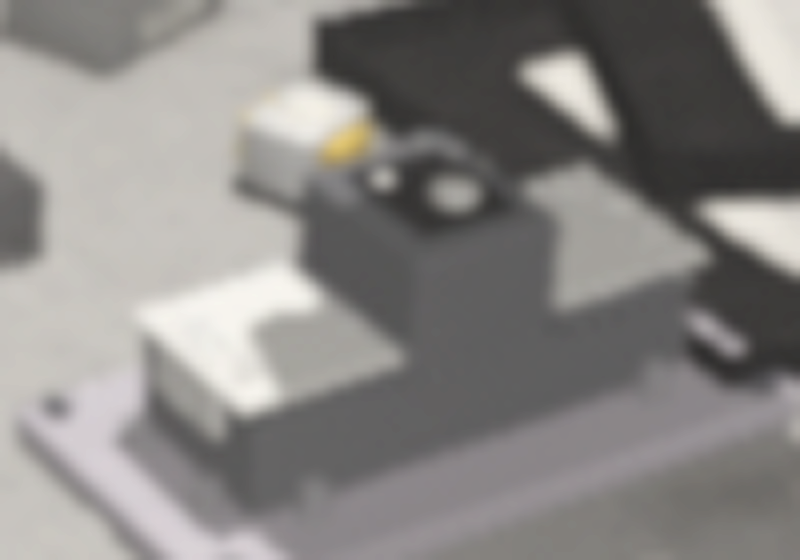

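The near edges of a (slope -0.36) and b (-0.37) are now collinear, so both covers are shut. Regrasping.

```bash
python3 -m creep '[{"translation":[0,0.035,0],"twist":[0.002,0.002,0],"hand":100},{"translation":[0,0.07,0.001],"twist":[0.002,0.002,0],"hand":100},{"translation":[0.015,0.097,0.002],"twist":[0.002,0.002,0],"hand":100},{"translation":[0.031,0.1,0.002],"twist":[0.002,0.002,0],"hand":100},{"translation":[0.031,0.1,0.002],"twist":[0.002,0.002,0],"hand":100}]' && python3 -c "
from h import *
go([.523,.242,.0635])"
```

```text
time: 19.05
tool_pos: [0.5215, 0.2426, 0.1376]
tool_rot: [-2.931, 1.566, -2.896]
contact_force: [-1.1, -1.0, -0.4]
opening: 0.09
t 19.05 pos [0.5215 0.2426 0.1376] F [-1.1 -1.  -0.4] open 0.09
shift [ 0.0741 -0.0005  0.0018] twist [ 0.0027 -0.0046  0.001 ]
```

```bash
python3 -m creep '[{"translation":[0.015,0,0.002],"twist":[0.003,-0.005,0],"hand":100},{"translation":[0.035,0,0.002],"twist":[0.003,-0.005,0],"hand":100},{"translation":[0.055,0,0.002],"twist":[0.003,-0.005,0],"hand":100},{"translation":[0.07,0,0.002],"twist":[0.003,-0.005,0],"hand":100},{"translation":[0.074,0,0.002],"twist":[0.003,-0.005,0],"hand":100}]' && python3 -m creep '[{"translation":[0,0,0],"twist":[0,0,0],"hand":50},{"translation":[0,0,0],"twist":[0,0,0],"hand":40},{"translation":[0,0,0],"twist":[0,0,0],"hand":30},{"translation":[0,0,0],"twist":[0,0,0],"hand":20},{"translation":[0,0,0],"twist":[0,0,0],"hand":20}]' 30 && python3 -m creep '[{"translation":[0,0,0],"twist":[0,0,0],"hand":20},{"translation":[0,0,0],"twist":[0,0,0],"hand":20},{"translation":[0,0,0],"twist":[0,0,0],"hand":20},{"translation":[0,0,0],"twist":[0,0,0],"hand":20}]'; python3 -c "
from h import *
go([.523,.242,.0635])"
```

```text
time: 19.55
tool_pos: [0.5225, 0.2419, 0.0624]
tool_rot: [-2.473, 1.568, -2.441]
contact_force: [0.1, 0.6, -0.1]
opening: 0.092
time: 20.05
tool_pos: [0.5227, 0.242, 0.0629]
tool_rot: [-2.311, 1.569, -2.279]
contact_force: [-0.5, 0.2, 0.9]
opening: 0.0565
time: 20.45
tool_pos: [0.5226, 0.242, 0.0629]
tool_rot: [-2.357, 1.569, -2.324]
contact_force: [-0.0, -0.1, -0.6]
opening: 0.0537
t 20.45 pos [0.5226 0.242  0.0629] F [-0.  -0.1 -0.6] open 0.0537
shift [-0.0006 -0.0001  0.0004] twist [-0.0007 -0.0016  0.0016]
```

```bash
python3 -m creep '[{"translation":[-0.003,0,0],"twist":[0,0,0],"hand":20},{"translation":[-0.007,0,0],"twist":[0,0,0],"hand":20},{"translation":[-0.012,0,0],"twist":[0,0,0],"hand":20},{"translation":[-0.017,0,0],"twist":[0,0,0],"hand":20},{"translation":[-0.022,0,0],"twist":[0,0,0],"hand":20}]' && python3 -m creep '[{"translation":[-0.006,0,0],"twist":[0,0,0],"hand":20},{"translation":[-0.013,0,0],"twist":[0,0,0],"hand":20},{"translation":[-0.02,0,0],"twist":[0,0,0],"hand":20},{"translation":[-0.027,0,0],"twist":[0,0,0],"hand":20},{"translation":[-0.034,0,0],"twist":[0,0,0],"hand":20}]' && python3 -m creep '[{"translation":[-0.012,0,0],"twist":[0,0,0],"hand":20},{"translation":[-0.025,0,0],"twist":[0,0,0],"hand":20},{"translation":[-0.038,0,0],"twist":[0,0,0],"hand":20},{"translation":[-0.05,0,0],"twist":[0,0,0],"hand":20},{"translation":[-0.06,0,0],"twist":[0,0,0],"hand":20}]' && python3 -m creep '[{"translation":[-0.003,0,0],"twist":[0,0,0],"hand":20},{"translation":[-0.003,0,0],"twist":[0,0,0],"hand":20},{"translation":[-0.003,0,0],"twist":[0,0,0],"hand":20},{"translation":[-0.003,0,0],"twist":[0,0,0],"hand":20},{"translation":[-0.003,0,0],"twist":[0,0,0],"hand":20}]'; python3 - <<'E'
from h import *
go([.523,.242,.184])
s=np.mean([robot.read_camera("scene").astype(float) for _ in range(10)],0)
g=cv2.cvtColor(s.astype(np.float32),cv2.COLOR_BGR2GRAY)
def edge(c0,c1,r0,r1):
    Y=[]
    for c in range(c0,c1):
        d=-np.diff(g[r0:r1,c]);i=int(d.argmax());w=np.clip(d[max(0,i-1):i+2],0,None);Y.append(r0+.5+max(0,i-1)+(w*np.arange(len(w))).sum()/w.sum())
    p=np.polyfit(range(c0,c1),Y,1);print("slope",p[0].round(3),np.array(Y).round(1))
edge(324,345,155,172);edge(368,384,143,162)
cv2.imwrite("pics/s8.png",cv2.resize(s[120:240,270:430].astype(np.uint8),(800,600),interpolation=2))
E
```

```text
time: 20.95
tool_pos: [0.5227, 0.2421, 0.0855]
tool_rot: [-2.307, 1.569, -2.274]
contact_force: [-0.5, -0.3, -3.8]
opening: 0.0537
time: 21.45
tool_pos: [0.5228, 0.2421, 0.1201]
tool_rot: [-2.271, 1.569, -2.239]
contact_force: [0.1, -1.0, -3.8]
opening: 0.0534
time: 21.95
tool_pos: [0.5231, 0.2423, 0.1816]
tool_rot: [-1.675, 1.57, -1.642]
contact_force: [0.1, 0.2, -3.7]
opening: 0.0539
time: 22.45
tool_pos: [0.5228, 0.2422, 0.184]
tool_rot: [-2.287, 1.569, -2.255]
contact_force: [0.0, -0.8, -3.6]
opening: 0.0538
t 22.45 pos [0.5228 0.2422 0.184 ] F [ 0.  -0.8 -3.6] open 0.0538
shift [ 0.     -0.0002  0.0002] twist [-0.0007 -0.0013  0.0015]
slope -0.267 [166.7 166.6 166.3 165.8 165.7 165.5 165.3 164.8 164.7 164.5 164.3 163.7
 163.5 163.3 162.8 162.6 162.5 162.2 161.8 161.7 161.7]
slope -0.286 [154.5 154.4 154.3 153.6 153.5 153.3 152.6 152.5 152.4 152.3 151.6 151.5
 151.4 150.7 150.5 150.4]
```

View pics/s8.png

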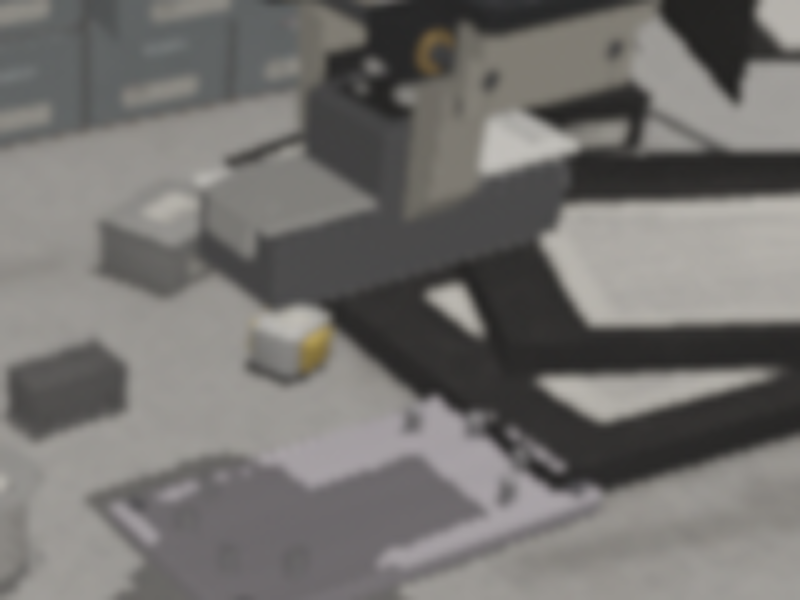

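The slopes are now -0.267 and -0.286, against -0.268 and -0.273 predicted for shut. The housing hangs level and still, about 121 mm up, and the neighbouring parts haven't moved. Handing in.

```bash
python3 -c "
from cell import robot
print(robot.hand_in())"
```

```text
the job is handed in; nothing more can be done
None
```

I pressed both covers shut in the nest, lifted the housing level and handed in at about 23 s of the 43 s, still holding it; no verdict was reported.

**Second lift:** After the first lift, camera edge slopes suggested both covers were still about 0.045 rad ajar. I put the housing back in the nest and pressed both again 10 mm further out. Cover b resisted, then gave way. Cover a reached its shut height with no force showing in the readings. Both then stopped rigidly at that height, under about 7 N on a and 14 N on b.

**Last checks:**
- **Covers:** the edge slopes were -0.267 for a and -0.286 for b, against -0.268 and -0.273 expected when shut. That puts both within roughly 0.015 rad of shut.
- **Hold:** the grip opening was 53.8 mm on the 54 mm block, with the housing's weight of about 3.7 N on the wrist. The TCP had risen 121 mm from the grasp and was steady, and the tool was within 0.002 rad of vertical.
- **Surroundings:** the heat sink and transformer looked unmoved in the last picture. The reel was only partly in view, and I did not measure any of the three.

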